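# Drive a spring pin home in a lever hub with a hammer

## Robot

A 7-joint arm with a two-finger parallel gripper is mounted at the origin on a cart in front of the work surface, level with it; the furniture and walls round the work are solid. World frame = base frame: x ahead of the robot, y to its left, z up, the work surface at z = 0. Lengths are in mm, angles in rad, forces in N, time in s.
With the tool pointing down it reaches from about 400 to 750 mm from the base axis. Payload 19.5 kg.
Tool frame: the origin (TCP) lies between the finger pads; the fingertips stand 19 mm ahead of it and the grasp point (between the pads) is the TCP (env.tip_reach is the distance from the TCP to the fingertips, in mm); z points along the fingers, y is the line along which they close (so a half turn about z gives the same grasp; the last joint's range is limited). The gripper opens to 85 mm and grips with 20 to 120 N. Pads are 22 mm wide; open, the fingers measure 114 mm over their backs; the gripper's body (76 mm by 85 mm) begins 54 mm behind the grasp point. The pads swing forward as they close: fully open they stand 13 mm farther back than shut.
Start: joints at [1.185, 0.707, -0.028, 1.485, 0.022, 0.951, -0.075], TCP at [193.806, -541.328, 250.268] pointing down, gripper open.
Joint ranges: [-2.71, 2.71], [-0.32, 2.16], [-1.57, 1.52], [0, 2.45], [-1.46, 4.6], [0, 2.02], [-2.83, 2.83]. Speed limits (rad/s): [1.89, 1.89, 2.57, 2.57, 3.01, 3.01, 3.01].

## Interface

Orientations are given as a unit quaternion [x, y, z, w].
In Python, from station import status, optics, hand_in, env gives the robot as it stands.
- The arm moves only by the tool apply_moves, never from a script. Its argument "series" is a list that holds one entry, the list of rows, each a list of 5 numbers: the finger opening in mm, from 0 to 85.4, then the shift along the tool's x, y, z each as a share of 5 cm, from -1 to 1, then the turn about the tool's z as a share of 5 degrees, from -1 to 1. In form: [[[fingers, dx, dy, dz, spin], ...]]. A call has 1 to 5 rows; each row shifts and turns the commanded pose from where the row before left it, along the tool's axes as they then stand; what a row does not reach is not made up. A row lasts 1/10 s, in which the tool goes at most 50 mm and 8.59 degrees, less where a joint would pass 70% of its speed; a pose out of reach is approached as far as the arm can. A call with a number of a shift or a turn outside -1 to 1 is refused whole. A call with a gripper value outside its range is refused whole. The fingers move at their own pace and stop on an object; "grip_force" is the grip in N (left out, the last holds). Time passes only in rows, so rows that do not move let the fingers close. It gives the time, the measured TCP pose, the force, the opening and the grip force at its end, in the units of the state.
- status.sense(): the state, without advancing time (a new reading comes with each control period).
- optics.grab_frame(name): name is "scene" or "top" or "wrist"; returns the picture (420x560x3 uint8, red, green, blue); there is no depth.
- optics.camera_model(name): a dict with "K" (3x3 intrinsics, pixels), "T" (4x4, takes a point from camera to world coordinates). Camera axes: x right, y down, z forward; pixel columns grow to the right and rows downward; lengths in mm; the calibration is good to about 2 mm. A picture is of the moment at which its call begins: read the wrist's pose just before it. camera_model takes no time and is no camera call; for the wrist camera it gives the pose at the moment of the call.
- hand_in(): hands the job in; it is judged then, once.
Trained networks look in the newest picture that a camera, given by its name, has taken for a name from the list of things; names that differ only in an ending like _2 or _b are one class to them, and where a whole thing is asked for, a point or a joint stands for the part that bears it (a point fixed in the world has none). Each returns a list of dicts, best first, with "conf" (0 to 1); they miss things now and then, are a little off and sometimes report something else, mostly with a low value. They report only what shows in the picture. A call takes as long as a camera call.
- optics.cut_out(query, camera): "pixels" (420x560 bool, what is visible of it) and "centre" ([column, row] in pixels, amid what is visible of it).
The state is a dict: "clock": time; "joints": joint angles; "joint_velocities": joint speeds; "joint_efforts": joint torques, N m; "ee_pos": TCP position; "eef_rot": TCP orientation; "force": force on the tool from outside, world axes, zero at the start; "moment": the same for the moment, N m; "finger_gap": finger opening in mm; "grasp_force": force on a finger pad.
Only numpy, scipy, OpenCV 4.12 (cv2) and the standard library are available. Lean on these libraries where they do the work, as an engineer would, in place of code of your own. Each camera call takes 0.05 s, during which the arm holds its last target. There are 200 camera calls.

## Task

The lever on the clamped shaft still has to be pinned: its slotted spring pin is only started and stands proud of the hub. Take the hammer out of its wooden rest and knock the pin down with lively blows of the flat round face until it is flush with the top of the hub, letting nothing but the hammer touch the pin and shaft and leaving the loose angle bracket and pipe tee alone. Then put the hammer down on its rest or on the bench, clear of the clamped shaft.

Things in the scene. Friction and masses are not known exactly. Their poses are not given: they have to be found in the camera images.
- lever_shaft: Fixed job, nothing over 88 mm high but the pin: 24 mm shaft lying level along y, axis 52 mm up, clamped in two V-blocks (68 mm across, 55 mm either side of the origin) on a steel plate 100 x 170 mm. Mid-shaft a grey lever: round hub 44 mm diameter, 36 mm long, arm level along +x to an eye, 121 mm out. Spur gear 68 mm diameter at y = 104 to 128 mm. Origin on the bench under the hub's middle.
- hub_top (a point): Point on the crown of the hub where the pin enters, 74 mm above the bench. The pin is flush when pin_top is level with it. Clamp screws 55 mm either side along the shaft reach 88 mm above the bench, the gear 86 mm.
- spring_pin (a joint): Travel of the slotted spring pin (10 mm diameter, 44 mm long, bright hollow metal, upright in the crown of the hub), m: 0 = stands 14 mm proud, 0.014 = flush with the crown, stop at 0.0145. Starts at 0 to 0.005. It goes down only under some 14 to 18 N and stays where it is left.
- pin_top (a point): Centre of the upper end of the spring pin; hit here.
- hammer: Fitter's hammer, 0.55 kg, 300 mm long, wooden handle, steel head 90 mm long; lies level in its rest, flat face down. +x points out of the flat face (down at the start and for a blow), -y along the handle to the head. Handle axis at x = -8.1, z = 14.5 mm, y = -150 (head) to 150 mm (butt); 25 mm thick at y = -65, 29 mm from y = 45. Head at y = -148 to -126 mm. Cross peen at x = -45 mm.
- hammer_grip (a point): Point on the handle's axis 72 mm from the head's axis (hammer y = -65 mm), free between the cheeks of the rest, 62 mm above the bench at the start. A good place to grip from above, across the handle (25 mm thick).
- hammer_face (a point): Centre of the flat round striking face (27 mm across, at hammer x = +45 mm, y = -137 mm), 53 mm from the handle's axis; 9 mm above the bench at the start.
- hammer_rest: Fixed wooden rest: board 226 x 70 x 14 mm, two upright cheeks 14 mm thick, 58 mm wide, with 90 degree V-notches open at the top. Origin on the bench under the handle's middle; +x points along the handle to the head, which hangs beyond the board. Cheeks at x = 108 mm (notch bottom 46, top 67 mm up) and x = -75 mm (41, 62 mm up). Handle axis lies 62 mm up over y = 0.
- angle_bracket: Loose rusty steel angle bracket, 30 x 50 x 50 mm; origin under its centre. Leave alone.
- tee_fitting: Loose rusty pipe tee, 53 x 80 x 32 mm, lying; origin under its centre. Leave alone.

How it is judged (in metres and radians):
On the way, in this order (a step that is already met when the one before it is completed fails the run):
1. the hammer is lifted out of its rest (height (world z) of hammer_grip above 0.1 m), for 0.1 s.
2. the flat face of the hammer, pointing down to within about 25 degrees, strikes the pin and drives it down at more than 0.05 m/s (a blow, not a slow push) (velocity of joint spring_pin above 0.05 m/s and angle between hammer's own x axis and vertical above 2.7 rad and distance between hammer_face and pin_top below 0.017 m).
At the end, for the whole second after the job is handed in: The pin stands less than 2 mm proud of the hub; the hammer lies at rest and released, on its rest or on the bench (its origin less than 90 mm above the bench), and touches no part of the clamped shaft, lever or pin (value of joint spring_pin above 0.012 m and linear speed of hammer below 0.03 m/s and height (world z) of hammer between -0.02 and 0.09 m and contact force between hammer and lever_shaft below 0.3 N).
It fails at once if the gripper or the arm pushes on the pin or the clamped shaft (more than 5 N) (contact force between any of the fingers, the arm and lever_shaft above 5 N).
It fails at once if the angle bracket or the pipe tee is moved more than 30 mm (distance of any of angle_bracket, tee_fitting from where it was at the start of the episode above 0.03 m).
It also fails if it takes over 58 s, if anything falls off the work surface, if the arm or the gripper's body presses on something with over 40 N, if the wrist force passes 120 N, or if a joint passes its speed limit or range.

## Working session

There is one attempt and no reset: what is moved stays moved. The work goes in short steps, Python scripts to look and compute and a tool call to move; the robot and the scene stay as the last step left them, time stands still between calls to the robot, and variables do not carry over. Pictures are saved under pics/ and viewed, at most 10 in all, crops included, and the job is handed in when it is done.

Besides the shell and the picture viewer there is one more tool, called in YAML: its name, and indented under it one key for each argument. apply_moves: Moves the arm, as the interface text tells. Its arguments: {"type":"object","properties":{"series":{"type":"array"},"grip_force":{"type":"number"}},"required":["series"]}

```bash
mkdir -p pics; ls
cat > h.py <<'E'
import numpy as np,cv2
from station import status,optics,hand_in,env
def snap(n,f): im=optics.grab_frame(n); cv2.imwrite('pics/'+f,im[:,:,::-1]); return im
def ray(n,uv,z):
    m=optics.camera_model(n);K=np.array(m['K']);T=np.array(m['T'])
    d=T[:3,:3]@np.linalg.solve(K,[uv[0],uv[1],1.]);o=T[:3,3]
    return o+d*(z-o[2])/d[2]
def proj(n,p):
    m=optics.camera_model(n);K=np.array(m['K']);T=np.linalg.inv(np.array(m['T']))
    c=K@(T[:3,:3]@np.array(p,float)+T[:3,3]);return c[:2]/c[2]
E
python3 - <<'E'
from h import *
s=status.sense();print(s['clock'],s['ee_pos'],s['eef_rot'],s['force'],s['finger_gap'])
a=snap('top','top0.png');b=snap('scene','scene0.png')
for n in('top','scene'):
    m=optics.camera_model(n);print(n,np.round(m['K'],1).tolist(),np.round(m['T'],2).tolist())
    for q in('hammer','spring_pin','lever_shaft','hammer_rest','angle_bracket','tee_fitting'):
        for r in optics.cut_out(q,n)[:2]:
            px=r['pixels'];ys,xs=np.nonzero(px);print(n,q,round(r['conf'],2),np.round(r['centre']),len(xs),xs.min(),xs.max(),ys.min(),ys.max())
E
```

```text
pics
0.0 [ 193.7628162  -541.1234201   249.84171135] [ 9.85255007e-01  1.71091468e-01 -1.13222600e-04 -5.17674251e-04] [0.0290071  0.52598013 0.30719435] 85.20503649602317
top [[458.6, 0.0, 273.1], [0.0, 458.6, 206.7], [0.0, 0.0, 1.0]] [[0.02, -0.99, 0.14, 384.9], [-1.0, -0.02, 0.01, 0.49], [-0.01, -0.15, -0.99, 1375.4], [0.0, 0.0, 0.0, 1.0]]
top hammer 0.74 [350. 237.] 935 336 357 183 287
top lever_shaft 0.68 [213. 214.] 2407 167 246 176 237
top hammer_rest 0.75 [340. 230.] 1201 328 360 194 272
top angle_bracket 0.47 [411. 238.] 171 406 417 230 246
scene [[524.3, 0.0, 282.7], [0.0, 524.3, 206.2], [0.0, 0.0, 1.0]] [[-0.7, -0.32, 0.64, -451.87], [-0.72, 0.29, -0.63, 1028.13], [0.02, -0.9, -0.43, 781.99], [0.0, 0.0, 0.0, 1.0]]
scene hammer 0.94 [345. 202.] 695 313 382 181 226
scene hammer 0.5 [237. 250.] 2577 200 277 223 273
scene lever_shaft 0.64 [236. 248.] 2501 200 276 223 273
scene hammer_rest 0.88 [341. 222.] 932 314 372 196 235
scene angle_bracket 0.65 [385. 202.] 136 375 390 194 207
scene angle_bracket 0.18 [349. 208.] 678 313 381 181 225
scene tee_fitting 0.81 [184. 292.] 396 168 200 283 301
```

Run:
```python
from h import *
a=cv2.imread('pics/top0.png');b=cv2.imread('pics/scene0.png')
c=cv2.resize(a[150:310,140:440],None,fx=2.6,fy=2.6,interpolation=cv2.INTER_CUBIC)
d=cv2.resize(b[160:320,150:410],None,fx=3,fy=3,interpolation=cv2.INTER_CUBIC)
cv2.imwrite('pics/topc.png',c);cv2.imwrite('pics/scenec.png',d)
```

```text
(no output)
```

View pics/topc.png

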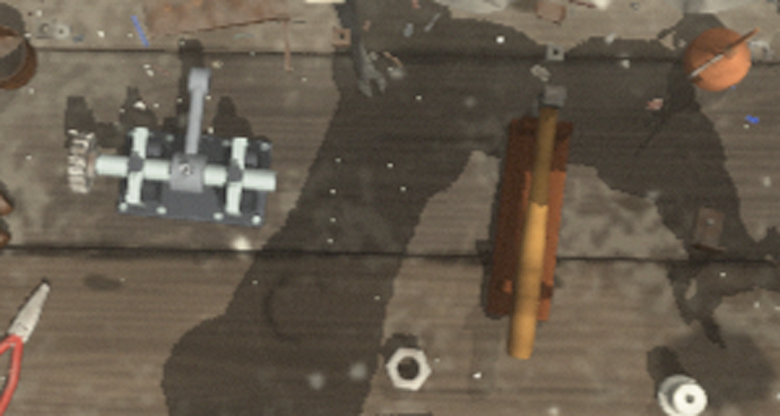

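View pics/scenec.png

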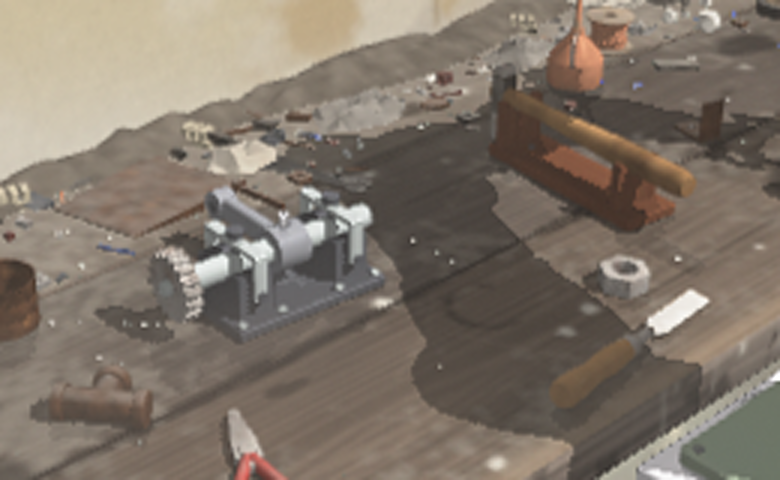

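The top view shows the pin at about (211.5, 215.4) full-frame, on the hub crown. The hammer head is at about (352, 187) and the butt at about (340, 286). In the scene view the pin top is at about (244.7, 231), and the bracket lies to the right of the rest.

Run:
```python
from h import *
from scipy.optimize import least_squares
# pin triangulation
f=lambda p:np.r_[proj('top',p)-[211.5,215.4],proj('scene',p)-[244.7,231]]
r=least_squares(f,[400,150,85]);print('pin',r.x,f(r.x)); print(ray('top',[211.5,215.4],86),ray('scene',[244.7,231],86))
optics.grab_frame('top');m=optics.cut_out('hammer','top')[0]['pixels']
ys,xs=np.nonzero(m)
P=[]
for y in range(ys.min()+12,ys.max()-1):
    x=xs[ys==y]; P.append(ray('top',[x.mean(),y],62)); 
P=np.array(P);k=np.polyfit(P[:,0],P[:,1],1);res=P[:,1]-np.polyval(k,P[:,0]);k=np.polyfit(P[abs(res)<4,0],P[abs(res)<4,1],1)
print('line',k,abs(res).max(),np.degrees(np.arctan(k[0])))
print('butt',ray('top',[340.4,ys.max()+.5],62),'headend',ray('top',[352,ys.min()],62), ray('top',[352,ys.min()],75),ys.min(),ys.max())
print('butt scene',ray('scene',[150+685/3,160+185/3],62))
for y in range(ys.min(),ys.max()+1,6): print(y,xs[ys==y].min(),xs[ys==y].max(),end=';')
print('bracket',ray('top',[411,238],15),ray('scene',[385,202],20))
```

```text
pin [545.88169027 192.9959432   82.80966531] [-0.10642593 -0.11717041  0.15314021  0.0313306 ]
[545.15536564 192.20473679  86.        ] [541.75658702 197.00348215  86.        ]
line [-1.18751741e-01 -1.31841873e+02] 1.8116957004475296 -6.7722583546814406
butt [ 350.69411461 -176.21545043   62.        ] headend [ 654.22905192 -209.99007172   62.        ] [ 651.56324448 -207.90677079   75.        ] 182 287
butt scene [ 350.77557604 -168.72602927   62.        ]
182 350 352;188 346 357;194 346 354;200 347 353;206 346 352;212 345 351;218 344 351;224 343 350;230 342 350;236 342 349;242 341 349;248 340 349;254 339 348;260 338 347;266 337 347;272 336 346;278 336 345;284 336 344;bracket [ 498.30088099 -391.14723865   15.        ] [ 472.20607515 -377.33012174   20.        ]
```

apply_moves:
  series:
    - [[85, 0, 0, 0, 1], [85, 0, 0, 0, 1], [85, 0, 0, 0, 1], [85, 0, 0, 0, 1], [85, 0, 0, 0, 1]]
  grip_force: 120

```text
clock: 1.3
ee_pos: [193.8, -541.3, 250.3]
eef_rot: [0.999, -0.048, -0.0, -0.0]
force: [-0.4, 0.6, 0.4]
finger_gap: 85.2
grasp_force: 0.0
```

```bash
cat >> h.py <<'E'
from scipy.spatial.transform import Rotation as R
def go(t,yaw):
    s=status.sense();r=R.from_quat(s['eef_rot']);M=r.as_matrix()
    d=M.T@(np.array(t)-s['ee_pos']);y=np.degrees(np.arctan2(M[1,0],M[0,0]))
    print('t',s['clock'],'pos',np.round(s['ee_pos'],1),'yaw',round(y,2),'tilt',np.round(M[:,2],3),'gap',round(s['finger_gap'],1),'F',np.round(s['force'],1),'gf',s['grasp_force'])
    print('rows total: shift/50',np.round(d/50,2),'spin/5',round(-(yaw-y)/5,2))
E
python3 -c "
from h import *
go([567,-199,250],-6.8)"
```

```text
t 1.3 pos [ 193.8 -541.3  250.3] yaw -5.51 tilt [-0.  0. -1.] gap 85.2 F [-0.4  0.6  0.4] gf 0.0
rows total: shift/50 [ 6.77 -7.53  0.01] spin/5 0.26
```

apply_moves:
  series:
    - [[85, 0.6, -0.66, 0, 0.25], [85, 0.6, -0.66, 0, 0], [85, 0.6, -0.66, 0, 0], [85, 0.6, -0.66, 0, 0], [85, 0.6, -0.66, 0, 0]]

```text
clock: 1.8
ee_pos: [362.2, -392.5, 250.4]
eef_rot: [0.998, -0.057, 0.0, 0.0]
force: [0.8, -0.7, -0.1]
finger_gap: 85.0
grasp_force: 0.0
```

apply_moves:
  series:
    - [[85, 0.6, -0.66, 0, 0], [85, 0.6, -0.66, 0, 0], [85, 0.6, -0.66, 0, 0], [85, 0.6, -0.66, 0, 0], [85, 0.6, -0.66, 0, 0]]

```text
clock: 2.3
ee_pos: [530.1, -245.5, 250.4]
eef_rot: [0.998, -0.057, 0.0, -0.0]
force: [-0.6, -0.9, -0.7]
finger_gap: 85.1
grasp_force: 0.0
```

```bash
python3 -c "
from h import *
go([567,-199,250],-6.8)
im=snap('wrist','w1.png')
m=optics.camera_model('wrist');print(np.round(m['T'],2).tolist(),m['K'][0][0])
for q in('hammer','hammer_rest'):
  for r in optics.cut_out(q,'wrist')[:1]:
    ys,xs=np.nonzero(r['pixels']);print(q,r['conf'],r['centre'],xs.min(),xs.max(),ys.min(),ys.max())
print(proj('wrist',[567,-199,62]),proj('wrist',[638,-207.6,62]))
go([567,-199,250],-6.8)
"
```

```text
t 2.3 pos [ 530.1 -245.5  250.4] yaw -6.54 tilt [ 0.  0. -1.] gap 85.1 F [-0.6 -0.9 -0.7] gf 0.0
rows total: shift/50 [ 0.63 -1.01  0.01] spin/5 0.05
[[-0.11, -0.95, -0.3, 612.11], [-0.99, 0.1, 0.04, -248.22], [-0.0, 0.3, -0.95, 373.06], [0.0, 0.0, 0.0, 1.0]] 297.5137717749598
hammer_rest 0.76 [258.5, 186.4] 205 273 109 284
[237.02858223 160.21024457] [234.22285969  86.3112508 ]
t 2.45 pos [ 530.5 -244.6  249.8] yaw -6.31 tilt [ 0.     0.001 -1.   ] gap 84.9 F [-1.2 -1.1 -0.1] gf 0.0
rows total: shift/50 [ 0.63 -0.99 -0.  ] spin/5 0.1
```

View pics/w1.png

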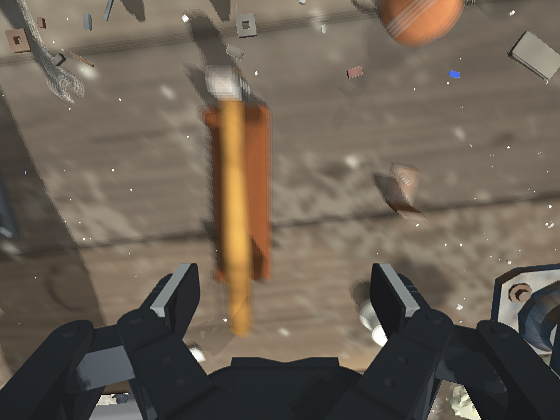

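The head's bright block is centred near (223, 80) and the handle near column 235 at row 160. That agrees with the predicted (237, 160) to about 2 px.

apply_moves:
  series:
    - [[85, 0.32, -0.5, 0, 0.08], [85, 0.32, -0.5, 0, 0], [85, 0, 0, 0.8, 0], [85, 0, 0, 0.8, 0], [85, 0, 0, 0, 0]]

```text
clock: 2.95
ee_pos: [564.4, -201.0, 166.6]
eef_rot: [0.998, -0.061, -0.003, -0.001]
force: [-0.1, 0.3, 0.6]
finger_gap: 85.0
grasp_force: 0.0
```

```bash
python3 -c "
from h import *
go([567,-199,62],-6.8)
im=snap('wrist','w2.png')
print(proj('wrist',[567,-199,62]),proj('wrist',[638,-207.6,62]),proj('wrist',[638,-207.6,99]),proj('wrist',[543,-196.3,62]))
"
```

```text
t 2.95 pos [ 564.4 -201.   166.6] yaw -7.0 tilt [-0.007  0.002 -1.   ] gap 85.0 F [-0.1  0.3  0.6] gf 0.0
rows total: shift/50 [ 0.06 -0.04  2.09] spin/5 -0.04
[280.65090087 211.48094616] [280.10834609 120.09338169] [279.24605554 121.51859461] [281.05693437 238.71681657]
```

View pics/w2.png

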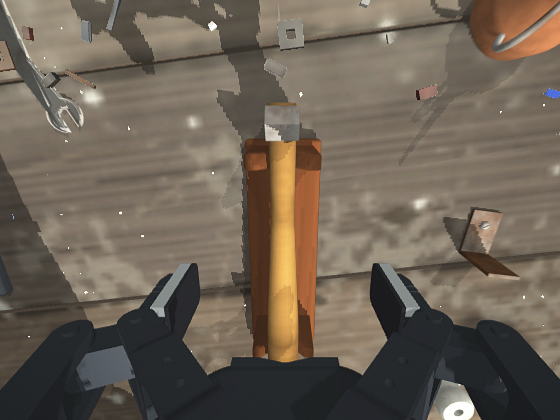

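The head spans rows 105–140, centred near (282, 122), against a prediction of (279.5, 121). That is within 2 mm, so I'll descend and grip.

apply_moves:
  series:
    - [[85, 0.06, -0.02, 0.7, 0], [85, 0, 0, 0.7, 0], [85, 0, 0, 0.6, 0], [85, 0, 0, 0.09, 0], [85, 0, 0, 0, 0]]

```text
clock: 3.5
ee_pos: [570.1, -201.2, 67.5]
eef_rot: [0.998, -0.061, 0.001, 0.0]
force: [-0.0, 0.4, 0.6]
finger_gap: 84.9
grasp_force: 0.0
```

apply_moves:
  series:
    - [[10, 0, 0, 0, 0], [10, 0, 0, 0, 0], [10, 0, 0, 0, 0], [10, 0, 0, 0, 0], [10, 0, 0, 0, 0]]

```text
clock: 4.0
ee_pos: [570.0, -199.7, 66.7]
eef_rot: [0.998, -0.06, 0.0, -0.001]
force: [-2.1, 5.5, 12.2]
finger_gap: 20.9
grasp_force: 117.1
```

apply_moves:
  series:
    - [[10, 0, 0, 0, 0], [10, 0, 0, 0, 0], [10, 0, 0, 0, 0], [10, 0, 0, 0, 0], [10, 0, 0, 0, 0]]

```text
clock: 4.5
ee_pos: [570.0, -199.7, 66.6]
eef_rot: [0.998, -0.06, 0.0, -0.001]
force: [-2.3, 6.3, 14.3]
finger_gap: 20.7
grasp_force: 117.1
```

apply_moves:
  series:
    - [[50, 0, 0, 0, 0], [50, 0, 0, 0.1, 0], [50, -0.04, 0, 0, 0], [10, 0, 0, 0, 0], [10, 0, 0, 0, 0]]

```text
clock: 5.0
ee_pos: [567.7, -199.5, 60.8]
eef_rot: [0.998, -0.061, -0.0, -0.001]
force: [-6.1, 5.6, 24.9]
finger_gap: 22.7
grasp_force: 71.8
```

apply_moves:
  series:
    - [[10, 0, 0, 0, 0], [10, 0, 0, 0, 0], [10, 0, 0, 0, 0], [10, 0, 0, 0, 0], [10, 0, 0, 0, 0]]

```text
clock: 5.5
ee_pos: [567.7, -199.4, 61.1]
eef_rot: [0.998, -0.06, -0.0, -0.001]
force: [-1.5, 5.3, 6.7]
finger_gap: 21.7
grasp_force: 117.2
```

apply_moves:
  series:
    - [[10, 0, 0, -0.2, 0], [10, 0, 0, -0.4, 0], [10, 0, 0, -0.6, 0], [10, 0, 0, -0.7, 0], [10, 0, 0, -0.7, 0]]

```text
clock: 6.0
ee_pos: [567.3, -200.3, 192.5]
eef_rot: [0.998, -0.061, -0.0, 0.0]
force: [0.9, 0.1, -6.7]
finger_gap: 21.4
grasp_force: 118.2
```

apply_moves:
  series:
    - [[10, 0, 0, -0.5, 0], [10, 0, 0, -0.3, 0], [10, 0, 0, 0, 0], [10, 0, 0, 0, 0], [10, 0, 0, 0, 0]]

```text
clock: 6.5
ee_pos: [567.2, -200.1, 229.7]
eef_rot: [0.998, -0.061, -0.001, -0.0]
force: [-0.8, -0.1, -5.9]
finger_gap: 21.5
grasp_force: 118.2
```

```bash
python3 -c "
from h import *
go([546-72*.993,193+8.5,160],-6.8)
im=snap('wrist','w3.png')
for x,z in((71,0),(71,37),(71,-53)): 
  s=status.sense();M=R.from_quat(s['eef_rot']).as_matrix();print(x,z,proj('wrist',s['ee_pos']+M@[x,0,-z]))
"
```

```text
t 6.5 pos [ 567.2 -200.1  229.7] yaw -6.96 tilt [-0.002  0.001 -1.   ] gap 21.5 F [-0.8 -0.1 -5.9] gf 118.22272295015864
rows total: shift/50 [-2.81 -7.75  1.4 ] spin/5 -0.03
71 0 [283.41936334 130.86798002]
71 37 [282.94112488 138.11828536]
71 -53 [283.7583238  125.72919036]
```

View pics/w3.png

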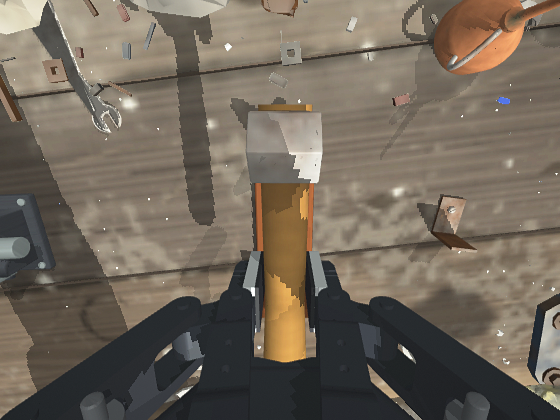

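The hammer is held level and straight, with the head centred near (284, 148). Next I'll carry it over the pin.

apply_moves:
  series:
    - [[10, -0.15, -0.43, 0, 0], [10, -0.3, -0.86, 0, 0], [10, -0.3, -0.86, 0, 0], [10, -0.3, -0.86, 0, 0], [10, -0.3, -0.86, 0, 0]]

```text
clock: 7.05
ee_pos: [523.3, 1.6, 230.3]
eef_rot: [0.998, -0.061, -0.0, 0.0]
force: [1.5, 1.2, -6.3]
finger_gap: 21.2
grasp_force: 118.5
```

apply_moves:
  series:
    - [[10, -0.3, -0.86, 0, 0], [10, -0.3, -0.86, 0, 0], [10, -0.3, -0.86, 0, 0], [10, -0.3, -0.86, 0, 0], [10, -0.15, -0.4, 0, 0]]

```text
clock: 7.55
ee_pos: [478.7, 202.8, 230.1]
eef_rot: [0.998, -0.059, -0.001, -0.0]
force: [0.8, -0.3, -5.9]
finger_gap: 21.7
grasp_force: 118.7
```

apply_moves:
  series:
    - [[10, 0, 0, 0, 0], [10, 0, 0, 0, 0]]

```text
clock: 7.75
ee_pos: [480.2, 198.6, 230.4]
eef_rot: [0.998, -0.06, -0.0, 0.0]
force: [0.8, -0.7, -5.8]
finger_gap: 21.7
grasp_force: 118.7
```

```bash
python3 -c "
from h import *
go([477.5,201.2,210],-6.8)
snap('wrist','w4.png');b=snap('scene','s4.png')
M=R.from_quat(status.sense()['eef_rot']).as_matrix();e=status.sense()['ee_pos']
for x,z in((69,0),(69,37),(69,-53),(-215,0)): print(x,z,proj('scene',e+M@[x,0,-z]), proj('wrist',e+M@[x,0,-z]))
print(proj('wrist',[546,193,83]),proj('scene',[546,193,83]))
c=cv2.resize(b[150:290,180:380,::-1],None,fx=4,fy=4,interpolation=cv2.INTER_CUBIC);cv2.imwrite('pics/s4c.png',c)
"
```

```text
t 7.75 pos [480.2 198.6 230.4] yaw -6.92 tilt [-0.001 -0.001 -1.   ] gap 21.7 F [ 0.8 -0.7 -5.8] gf 118.71045432519168
rows total: shift/50 [-0.06 -0.05  0.41] spin/5 -0.02
69 0 [244.42174504 181.8007433 ] [283.47985946 136.03501644]
69 37 [244.22071071 168.99018969] [283.02989116 145.37663844]
69 -53 [244.7019225 199.6545517] [283.80001485 129.38839134]
-215 0 [312.16613532 221.2504412 ] [283.87667669 556.68901944]
[280.13071503 127.99225299] [244.82376505 230.95719166]
```

View pics/s4c.png

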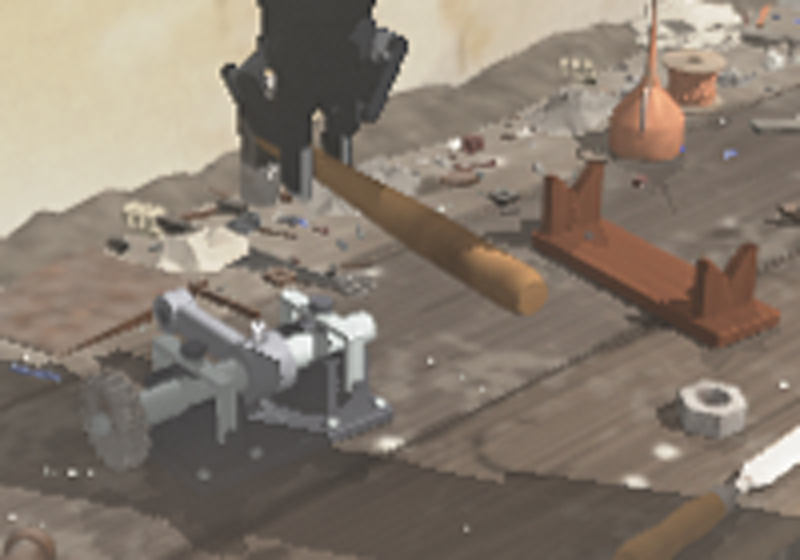

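View pics/w4.png

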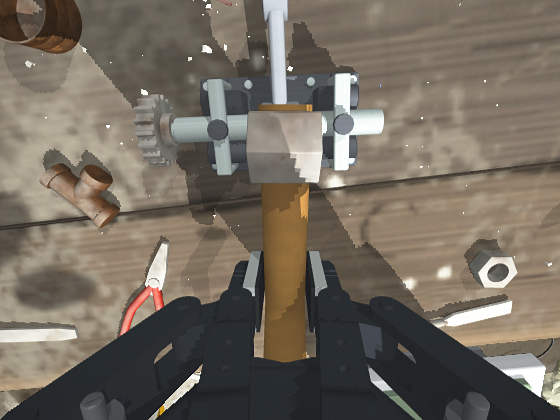

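The face bottom is at full-frame (244.5, 200), matching the prediction, and the pin top at (244.7, 231) is directly below it. The clamp-screw midpoint in the wrist view is about (280, 125.5), which confirms the pin at roughly (547, 193). First blow, a partial one.

apply_moves:
  series:
    - [[10, -0.03, -0.05, 0.1, 0], [10, 0, 0, 0.3, 0], [10, 0, 0, 0.8, 0], [10, 0, 0, 0.8, 0], [10, 0, 0, 0, 0]]

```text
clock: 8.35
ee_pos: [477.4, 200.4, 127.1]
eef_rot: [0.998, -0.061, -0.003, 0.001]
force: [-0.3, -0.8, -4.5]
finger_gap: 21.5
grasp_force: 120.9
```

```bash
python3 -c "
from h import *
go([478.5,201.2,126],-6.8)"
```

```text
t 8.35 pos [477.4 200.4 127.1] yaw -7.0 tilt [-0.006 -0.002 -1.   ] gap 21.5 F [-0.3 -0.8 -4.5] gf 120.9242048588601
rows total: shift/50 [ 0.02 -0.02  0.02] spin/5 -0.04
```

apply_moves:
  series:
    - [[10, 0, 0, -0.4, 0], [10, 0, 0, -0.8, 0], [10, 0, 0, -0.6, 0], [10, 0, 0, 0, 0], [10, 0, 0, 0, 0]]

```text
clock: 8.85
ee_pos: [479.3, 201.3, 221.8]
eef_rot: [0.998, -0.061, 0.001, -0.0]
force: [-0.1, 0.4, -7.4]
finger_gap: 21.4
grasp_force: 120.7
```

```bash
python3 -c "
from h import *
go([478.5,201.2,230],-6.8)
b=snap('scene','s5.png')
s=status.sense();M=R.from_quat(s['eef_rot']).as_matrix();e=s['ee_pos']
for x,z in((69,0),(69,-53),(-215,0)): print(x,z,proj('scene',e+M@[x,0,-z]))
for z in(74,78,83,88): print(z,proj('scene',[546,193,z]))
c=cv2.resize(b[170:270,200:333,::-1],None,fx=6,fy=6,interpolation=cv2.INTER_CUBIC);cv2.imwrite('pics/s5c.png',c)
"
```

```text
t 8.85 pos [479.3 201.3 221.8] yaw -6.98 tilt [ 0.001  0.001 -1.   ] gap 21.4 F [-0.1  0.4 -7.4] gf 120.67623083485273
rows total: shift/50 [-0.01  0.   -0.16] spin/5 -0.04
69 0 [243.81976742 185.64303207]
69 -53 [244.0969593  203.42947691]
-215 0 [311.51028083 225.67199112]
74 [244.86697312 233.77715678]
78 [244.84779762 232.52567218]
83 [244.82376505 230.95719166]
88 [244.79966196 229.38410923]
```

View pics/s5c.png

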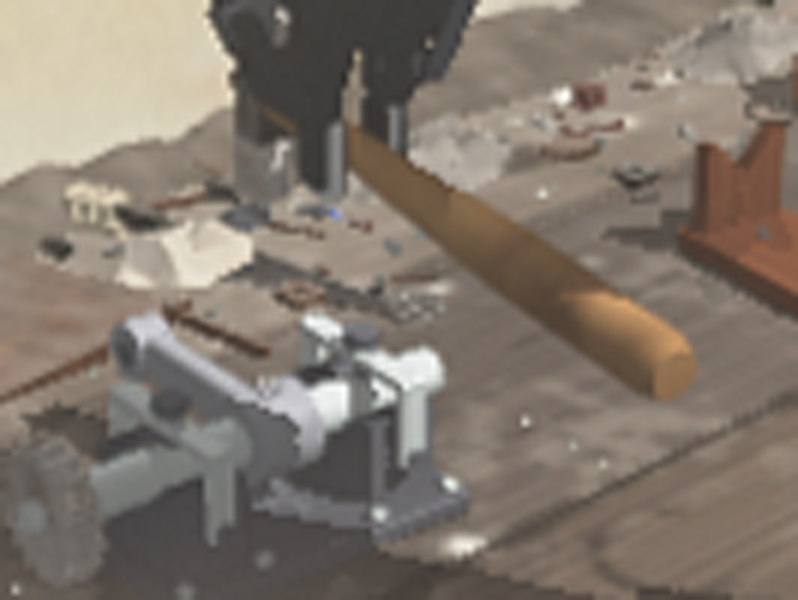

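The pin now sits at about (245, 233.8), level with the crown (projected flush row 233.8), and the hammer is still straight. One more blow, slower at the end, to make sure it is flush.

apply_moves:
  series:
    - [[10, 0, 0, 0.4, 0], [10, 0, 0, 0.7, 0], [10, 0, 0, 0.6, 0], [10, 0, 0, 0.2, 0], [10, 0, 0, 0.02, 0]]

```text
clock: 9.4
ee_pos: [478.7, 201.0, 123.8]
eef_rot: [0.998, -0.061, -0.001, 0.001]
force: [-1.0, -0.6, -4.0]
finger_gap: 21.6
grasp_force: 120.9
```

apply_moves:
  series:
    - [[10, 0, 0, 0.02, 0], [10, 0, 0, 0.02, 0], [10, 0, 0, 0.02, 0], [10, 0, 0, 0, 0]]

```text
clock: 9.8
ee_pos: [478.8, 201.6, 122.4]
eef_rot: [0.998, -0.061, -0.0, -0.0]
force: [-5.4, 0.0, 2.3]
finger_gap: 21.4
grasp_force: 121.9
```

apply_moves:
  series:
    - [[10, 0, 0, 0.02, 0], [10, 0, 0, 0.02, 0], [10, 0, 0, 0, 0]]

```text
clock: 10.1
ee_pos: [478.4, 201.7, 120.6]
eef_rot: [0.998, -0.06, -0.001, -0.0]
force: [-9.8, 0.0, 9.0]
finger_gap: 21.1
grasp_force: 122.7
```

apply_moves:
  series:
    - [[10, 0, 0, 0.02, 0], [10, 0, 0, 0.02, 0], [10, 0, 0, 0, 0]]

```text
clock: 10.4
ee_pos: [477.8, 201.8, 118.6]
eef_rot: [0.998, -0.06, -0.001, -0.0]
force: [-13.8, 1.5, 13.9]
finger_gap: 21.2
grasp_force: 123.3
```

apply_moves:
  series:
    - [[10, 0, 0, -0.3, 0], [10, 0, 0, -0.8, 0], [10, 0, 0, -0.8, 0], [10, 0, 0, -0.2, 0], [10, 0, 0, 0, 0]]

```text
clock: 10.9
ee_pos: [479.5, 201.7, 224.0]
eef_rot: [0.998, -0.06, 0.001, -0.001]
force: [-0.5, 0.4, -6.8]
finger_gap: 21.1
grasp_force: 120.6
```

```bash
python3 -c "
from h import *
go([478.5,201.2,230],-6.8)
b=snap('scene','s6.png')
s=status.sense();M=R.from_quat(s['eef_rot']).as_matrix();e=s['ee_pos']
for x,z in((69,0),(69,-53),(-215,0)): print(x,z,proj('scene',e+M@[x,0,-z]))
c=cv2.resize(b[170:270,200:333,::-1],None,fx=5,fy=5,interpolation=cv2.INTER_CUBIC)[:,:600]
c0=cv2.imread('pics/scene0.png');K=lambda i:cv2.resize(i[215:250,225:270],None,fx=5,fy=5,interpolation=cv2.INTER_CUBIC)
p=np.vstack([K(c0),K(cv2.imread('pics/s5.png')),K(b[:,:,::-1])])[:500]
p=np.pad(p,((0,500-len(p)),(0,0),(0,0)));cv2.imwrite('pics/s6c.png',np.hstack([c[:500,:570],p])[:500])
"
```

```text
t 10.9 pos [479.5 201.7 224. ] yaw -6.94 tilt [ 0.002  0.001 -1.   ] gap 21.1 F [-0.5  0.4 -6.8] gf 120.55781889772334
rows total: shift/50 [-0.02  0.01 -0.12] spin/5 -0.03
69 0 [243.68619963 185.10202877]
69 -53 [243.95545596 202.90785098]
-215 0 [311.46998818 225.09183068]
```

View pics/s6c.png

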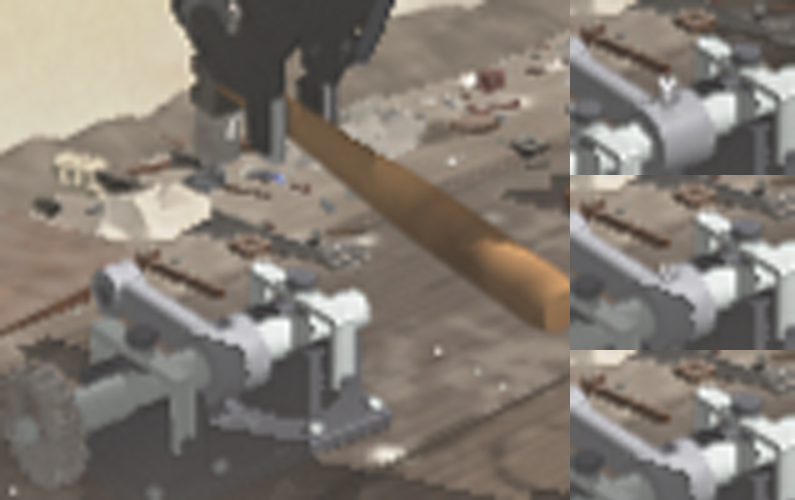

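In the last right-hand crop the pin no longer shows above the crown (it was about 2 px proud in the middle one), so it is flush. The butt sits about 5° low in the grip. Now I'll return the hammer to its rest.

apply_moves:
  series:
    - [[10, 0.15, 0.43, 0, 0], [10, 0.3, 0.86, 0, 0], [10, 0.3, 0.86, 0, 0], [10, 0.3, 0.86, 0, 0], [10, 0.3, 0.86, 0, 0]]

```text
clock: 11.45
ee_pos: [522.3, -0.5, 221.2]
eef_rot: [0.998, -0.061, -0.001, -0.0]
force: [1.1, -0.1, -5.9]
finger_gap: 21.6
grasp_force: 120.6
```

apply_moves:
  series:
    - [[10, 0.3, 0.86, 0, 0], [10, 0.3, 0.86, 0, 0], [10, 0.3, 0.86, 0, 0], [10, 0.3, 0.86, 0, 0], [10, 0.17, 0.44, 0, 0]]

```text
clock: 11.95
ee_pos: [566.4, -203.8, 220.6]
eef_rot: [0.998, -0.062, -0.001, 0.0]
force: [0.1, 2.2, -5.8]
finger_gap: 21.2
grasp_force: 120.7
```

apply_moves:
  series:
    - [[10, 0, 0, 0, 0], [10, 0, 0, 0.3, 0], [10, 0, 0, 0.6, 0], [10, 0, 0, 0.5, 0], [10, 0, 0, 0, 0]]

```text
clock: 12.45
ee_pos: [565.5, -198.3, 148.6]
eef_rot: [0.998, -0.06, -0.003, -0.001]
force: [-0.3, 0.1, -5.3]
finger_gap: 21.6
grasp_force: 120.8
```

```bash
python3 -c "
from h import *
go([567.7,-199.6,85],-6.9)"
```

```text
t 12.45 pos [ 565.5 -198.3  148.6] yaw -6.93 tilt [-0.006  0.003 -1.   ] gap 21.6 F [-0.3  0.1 -5.3] gf 120.78002985872445
rows total: shift/50 [0.06 0.02 1.27] spin/5 -0.01
```

apply_moves:
  series:
    - [[10, 0.03, 0.02, 0.5, 0], [10, 0, 0, 0.5, 0], [10, 0, 0, 0.2, 0], [10, 0, 0, 0.06, 0], [10, 0, 0, 0, 0]]

```text
clock: 12.95
ee_pos: [568.8, -200.8, 90.4]
eef_rot: [0.998, -0.061, 0.0, -0.0]
force: [0.3, -0.7, -6.2]
finger_gap: 21.5
grasp_force: 120.7
```

apply_moves:
  series:
    - [[10, 0, 0, 0.06, 0], [10, 0, 0, 0.06, 0], [10, 0, 0, 0, 0]]

```text
clock: 13.25
ee_pos: [568.6, -200.8, 83.8]
eef_rot: [0.998, -0.061, 0.0, -0.0]
force: [-0.6, -0.2, -6.1]
finger_gap: 21.6
grasp_force: 120.7
```

apply_moves:
  series:
    - [[10, 0, 0.02, 0.08, 0], [10, 0, 0, 0.06, 0], [10, 0, 0, 0, 0]]

```text
clock: 13.55
ee_pos: [568.2, -201.8, 76.3]
eef_rot: [0.998, -0.061, -0.0, -0.0]
force: [-0.5, 0.3, -6.2]
finger_gap: 21.3
grasp_force: 120.6
```

apply_moves:
  series:
    - [[10, 0, 0, 0.05, 0], [10, 0, 0, 0.05, 0], [10, 0, 0, 0, 0]]

```text
clock: 13.85
ee_pos: [568.4, -201.7, 71.6]
eef_rot: [0.998, -0.061, -0.0, -0.0]
force: [0.4, 1.3, -3.3]
finger_gap: 21.2
grasp_force: 120.9
```

apply_moves:
  series:
    - [[10, 0, -0.04, 0.04, 0], [10, 0, 0, 0.05, 0], [10, 0, 0, 0.05, 0], [10, 0, 0, 0, 0]]

```text
clock: 14.25
ee_pos: [568.9, -199.7, 64.6]
eef_rot: [0.998, -0.061, 0.0, -0.0]
force: [1.9, 2.7, -1.4]
finger_gap: 21.7
grasp_force: 121.2
```

apply_moves:
  series:
    - [[10, 0, 0, 0.05, 0], [10, 0, 0, 0, 0], [30, 0, 0, 0, 0], [30, 0, 0, 0, 0], [85, 0, 0, 0, 0]]
  grip_force: 30

```text
clock: 14.75
ee_pos: [568.5, -200.1, 62.4]
eef_rot: [0.998, -0.061, -0.0, 0.0]
force: [-0.6, -0.2, 0.3]
finger_gap: 43.0
grasp_force: 0.0
```

apply_moves:
  series:
    - [[85, 0, 0, 0, 0], [85, 0, 0, 0, 0], [85, 0, 0, 0, 0], [85, 0, 0, 0, 0], [85, 0, 0, 0, 0]]

```text
clock: 15.25
ee_pos: [568.7, -199.9, 62.3]
eef_rot: [0.998, -0.061, -0.0, -0.0]
force: [0.2, -0.6, -0.5]
finger_gap: 85.0
grasp_force: 0.0
```

apply_moves:
  series:
    - [[85, 0, 0, -0.2, 0], [85, 0, 0, -0.5, 0], [85, 0, 0, -0.7, 0], [85, 0, 0, -0.7, 0], [85, 0, 0, -0.7, 0]]

```text
clock: 15.75
ee_pos: [568.5, -199.8, 204.6]
eef_rot: [0.998, -0.061, 0.0, 0.0]
force: [0.6, -0.3, -0.5]
finger_gap: 85.1
grasp_force: 0.0
```

apply_moves:
  series:
    - [[85, 0, 0, 0, 0], [85, 0, 0, 0, 0], [85, 0, 0, 0, 0], [85, 0, 0, 0, 0], [85, 0, 0, 0, 0]]

```text
clock: 16.25
ee_pos: [568.5, -199.8, 201.7]
eef_rot: [0.998, -0.061, -0.001, -0.0]
force: [-0.6, 0.6, -0.8]
finger_gap: 84.6
grasp_force: 0.0
```

```bash
python3 -c "
from h import *
b=snap('scene','s7.png');w=snap('wrist','w7.png')
c=cv2.resize(b[170:270,200:400,::-1],(400,200),interpolation=cv2.INTER_CUBIC)
d=cv2.resize(b[215:250,225:270,::-1],(400,311),interpolation=cv2.INTER_CUBIC)
l=np.vstack([c,d]);e=cv2.resize(w[:,:,::-1],(400,300));e=np.pad(e,((0,211),(0,0),(0,0)));cv2.imwrite('pics/f.png',np.hstack([l,e]))"
```

```text
(no output)
```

View pics/f.png

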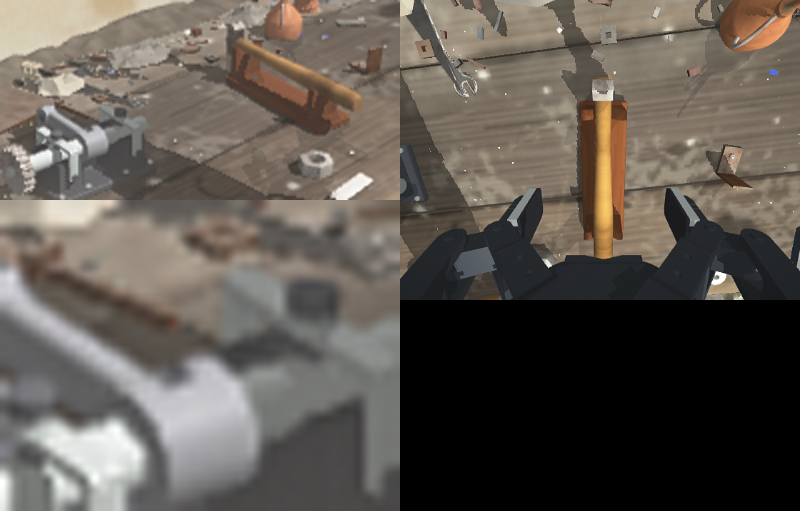

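The hammer lies in its rest, released, with the head at the far end. The enlarged crop at lower left shows only a dark hole flush in the crown of the hub, so the pin is down.

```bash
python3 -c "
from h import *
print(hand_in())"
```

```text
the job is handed in; nothing more can be done
None
```

The pin looks flush with the hub crown in the last camera picture, the hammer is back in its rest and released, and the job is handed in; the hand-in returned no verdict.

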